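# Fit the last wheel to the model car with its axle pin

### The arm

A 6-joint arm with a two-finger parallel gripper is mounted at the origin on the work surface. World frame = base frame: x ahead of the robot, y to its left, z up, the work surface at z = 0. Lengths are in mm, angles in rad, forces in N, time in s.
With the tool pointing down it reaches from about 275 to 975 mm from the base axis. Payload 8.4 kg.
Tool frame: the origin (TCP) lies at the very end of the fingers, on their centre line; the grasp point (between the pads) lies 19 mm behind it (robot.pinch_z is the distance from the TCP to the grasp point, in mm); z points along the fingers, y is the line along which they close (so a half turn about z gives the same grasp; the last joint's range is limited). The gripper opens to 92 mm and grips with 3 to 60 N. Pads are 20 mm wide; open, the fingers measure 128 mm over their backs; the gripper's body (75 mm by 189 mm) begins 69 mm behind the grasp point.
Start: joints at [1.231, 0.353, 1.633, -0, 1.155, -0.002], TCP at [207.131, 589.682, 214.583] pointing down, gripper open.
Joint ranges: [-2.63, 2.63], [-0.92, 2.1], [0.06, 2.66], [-1.3, 4.44], [0, 2.69], [-3.02, 3.02]. Speed limits (rad/s): [2.22, 2.22, 2.79, 3.14, 3.14, 3.14].

### API

Orientations are given as a unit quaternion [w, x, y, z].
In Python, from bench import telemetry, imaging, ticket, finder, robot gives the robot as it stands.
- The arm moves only by the tool apply_moves, never from a script. Its argument "deltas" is a list of rows, each an object with "delta_pos": the shift along the tool's x, y, z each as a share of 0.025 m, from -1 to 1, a list of three; "rot": the turn, a rotation vector about the tool's x, y, z each as a share of 5 degrees, from -1 to 1, a list of three; "fingers": the opening, from -1 (shut) to 1 (fully open), so that 0 is half open. In form: [{"delta_pos": [tx, ty, tz], "rot": [rx, ry, rz], "fingers": fingers}, ...]. A call has 1 to 10 rows; each row shifts and turns the commanded pose from where the row before left it, along the tool's axes as they then stand; what a row does not reach is not made up. A row lasts 1/10 s, in which the tool goes at most 50 mm and 8.59 degrees, less where a joint would pass 70% of its speed; a pose out of reach is approached as far as the arm can. A call with a number of a shift or a turn outside -1 to 1 is refused whole. A call with a gripper value outside its range is refused whole. The fingers move at their own pace and stop on an object; "newtons" is the grip in N (left out, the last holds). Time passes only in rows, so rows that do not move let the fingers close. It gives the time, the measured TCP pose, the force, the opening and the grip force at its end, in the units of the state.
- telemetry.state(): the state, without advancing time (a new reading comes with each control period).
- imaging.snapshot(name): name is "scene" or "top" or "wrist"; returns a dict with "frame" (400x640x3 uint8, red, green, blue), "fx", "fy", "cx", "cy" (pixels), "k1" (the pictures are not rectified: a ray, as slopes to the right and down, at radius r is drawn at 1 + k1 r^2 times it, then the intrinsics apply), "R" (3x3) and "t" (3): a world point X has camera coordinates R X + t. Camera axes: x right, y down, z forward; pixel columns grow to the right and rows downward; lengths in mm; the calibration is good to about 2 mm. A picture is of the moment at which its call begins. There is no depth.
- ticket.hand_in(): hands the job in; it is judged then, once.
Trained networks look in the newest picture that a camera, given by its name, has taken for a name from the list of things; names that differ only in an ending like _2 or _b are one class to them, and where a whole thing is asked for, a point or a joint stands for the part that bears it (a point fixed in the world has none). Each returns a list of dicts, best first, with "score" (0 to 1); they miss things now and then, are a little off and sometimes report something else, mostly with a low value. They report only what shows in the picture. A call takes as long as a camera call. They do not tell look-alikes from the thing itself.
- finder.look_for(camera, thing): "position" ([column, row] in pixels, amid what is visible of it).
The state is a dict: "time_s": time; "q": joint angles; "qvel": joint speeds; "tau": joint torques, N m; "tool_pos": TCP position; "tool_rot": TCP orientation; "contact_force": force on the tool from outside, world axes, zero at the start; "torque": the same for the moment, N m; "finger_gap": finger opening in mm; "finger_force": force on a finger pad.
Only numpy, scipy, OpenCV 4.12 (cv2) and the standard library are available. Lean on these libraries where they do the work, as an engineer would, in place of code of your own. Each camera call takes 0.05 s, during which the arm holds its last target. There are 200 camera calls.

### The job

On the art-room bench, lay the plywood wheel with the red hub, hub up, on the side of the yellow model car so that its hole lines up with the car's bare axle hole. Then take the red-capped axle pin from the wooden rack and push it down through wheel and car until its collar sits on the hub, and let go. Leave the blue-capped pin in the rack.

Things in the scene. Friction and masses are not known exactly. Their poses are not given: they have to be found in the camera images.
- axle_hole (a point): Mouth centre of the bare vertical hole (23 mm wide, 50 deep), 60 mm above the bench, in a yellow wooden car (240 x 70 mm, 50 thick, cabin on one long edge) lying on its side, screwed to a fixed 270 x 150 mm board. z up; x runs along the car to its other wheel, already fitted 150 mm away, its red hub and pin cap reaching 137 mm above the bench.
- red_wheel_center (a point): Centre, half-way up, of the loose plywood wheel lying hub up: disc 84 mm across, 12 thick; on it a red hub 38 mm across, 20 tall (to grip from above); 32 mm tall in all, a 23 mm hole right through. z up its axis. 70 g. A blue-hubbed wheel nearby, its hole too small, is not wanted.
- red_pin_grip (a point): Half height of the pin's red upright grip, a cylinder 22 mm across, 40 tall. Under it a red collar 36 mm across, 5 thick, resting on a fixed wooden rack 68 mm high; then a steel shaft 12 mm across, 62 long, hanging in the rack, its last 12 mm tapered; its end is 87 mm below this point. z up the pin; x at the start along the row of two pins, 90 mm apart. 80 g.
- blue_pin_grip (a point): The same point of the blue-capped pin of equal size in the rack's other hole; it stays there.
There are look-alikes about, which are no part of the job. What is shaped like the part that bears red_wheel_center but orange or purple is not meant. There is more than one size of the part that bears red_pin_grip; the job needs the larger.

How it is judged (in metres and radians):
On the way:
1. the red-hubbed wheel lies flat on the car, its hole lined up with the axle hole, before the pin is brought (horizontal distance between red_wheel_center and axle_hole below 0.012 m and z of red_wheel_center in the frame of axle_hole between 0.011 and 0.021 m and angle between red_wheel_center's own z axis and vertical below 0.15 rad and horizontal distance between red_pin_grip and axle_hole above 0.05 m), for 0.2 s.
At the end, for the whole second after the job is handed in: Red-hubbed wheel flat on the car, hub up, within 12 mm of the axle hole (0.15 rad, 5 mm in height); red pin upright (0.15 rad) through both, within 12 mm of the hole's axis, collar within 5 mm of the hub; blue pin within 30 mm of its start in the rack (horizontal distance between each of red_wheel_center, red_pin_grip and axle_hole below 0.012 m and z of red_wheel_center in the frame of axle_hole between 0.011 and 0.021 m and angle between each of red_wheel_center, red_pin_grip's own z axis and vertical below 0.15 rad and z of red_pin_grip in the frame of axle_hole between 0.05 and 0.062 m and distance of blue_pin_grip from where it was at the start of the episode below 0.03 m); the robot touches nothing.
It fails at once if the blue-capped pin is pulled out of the rack or knocked over (distance of blue_pin_grip from where it was at the start of the episode above 0.04 m).
It also fails if it takes over 64 s, if anything falls off the work surface, if the arm or the gripper's body presses on something with over 40 N, if the wrist force passes 120 N, or if a joint passes its speed limit or range.

## Working session

There is one attempt and no reset: what is moved stays moved. The work goes in short steps, Python scripts to look and compute and a tool call to move; the robot and the scene stay as the last step left them, time stands still between calls to the robot, and variables do not carry over. Pictures are saved under pics/ and viewed, at most 10 in all, crops included, and the job is handed in when it is done.

Besides the shell and the picture viewer there is one more tool, called after ">>>" as a command line: name --argument value ..., lists and objects as JSON in quotes. apply_moves: Moves the arm, as the interface text tells. Shift numbers are shares of 0.025 m and turn numbers shares of 5 degrees, none past 1 either way. Its arguments: {"type":"object","properties":{"deltas":{"type":"array","items":{"type":"object","properties":{"delta_pos":{"type":"array","items":{"type":"number","minimum":-1,"maximum":1}},"rot":{"type":"array","items":{"type":"number","minimum":-1,"maximum":1}},"fingers":{"type":"number"}}}},"newtons":{"type":"number"}},"required":["deltas"]}

```bash
mkdir -p pics; cat > h.py <<'E'
import numpy as np, cv2
from bench import telemetry, imaging, ticket, finder, robot
def snap(c,f=None):
    s=imaging.snapshot(c)
    if f: cv2.imwrite('pics/'+f,s['frame'][:,:,::-1])
    return s
def ray(s,p):
    d=np.array([(p[0]-s['cx'])/s['fx'],(p[1]-s['cy'])/s['fy']]); u=d.copy()
    for _ in range(20): u=d/(1+s['k1']*(u@u))
    R=np.array(s['R']);t=np.array(s['t'])
    return -R.T@t, R.T@np.array([u[0],u[1],1])
def atz(s,p,z):
    o,v=ray(s,p); return o+v*(z-o[2])/v[2]
def proj(s,X):
    c=np.array(s['R'])@np.array(X)+np.array(s['t']); u=c[:2]/c[2]; u=u*(1+s['k1']*(u@u))
    return np.array([u[0]*s['fx']+s['cx'],u[1]*s['fy']+s['cy']])
E
python3 - <<'E'
from h import *
Z=dict(axle_hole=60,red_wheel_center=16,red_pin_grip=93,blue_pin_grip=93)
np.set_printoptions(precision=1,suppress=True)
S={}
for c in ('scene','top'):
    s=snap(c,c+'0.png')
    for n,z in Z.items():
        for r in finder.look_for(c,n): print(c,n,np.array(r['position']),round(r['score'],2),atz(s,r['position'],z))
im=np.vstack([cv2.imread('pics/scene0.png'),cv2.imread('pics/top0.png')])
cv2.imwrite('pics/both.png',cv2.resize(im,(480,600)))
print(telemetry.state()['tool_rot'])
E
```

```text
scene axle_hole [332.2 252.5] 0.67 [615.2   8.8  60. ]
scene red_wheel_center [245.  158.7] 0.94 [ 299.8 -239.5   16. ]
scene red_wheel_center [215.8 201.9] 0.88 [ 452.3 -291.7   16. ]
scene red_wheel_center [169.7 189.7] 0.79 [ 417.2 -420.5   16. ]
scene red_pin_grip [454.8 256.3] 0.63 [633.5 267.2  93. ]
scene red_pin_grip [454.7 225.1] 0.5 [553.5 278.7  93. ]
top axle_hole [295.9 158.4] 0.62 [576.   13.7  60. ]
top red_wheel_center [473.6 226.7] 0.66 [ 404.1 -427.2   16. ]
top red_wheel_center [402.7 267.4] 0.56 [ 306.3 -245.7   16. ]
top red_wheel_center [413.6 211.8] 0.55 [ 444.  -278.7   16. ]
top red_pin_grip [183.7 172.1] 0.59 [540.1 275.7  93. ]
top red_pin_grip [183.  154.1] 0.53 [583.3 278.3  93. ]
top blue_pin_grip [169.4 211.2] 0.66 [448.5 306.8  93. ]
[0.  0.2 1.  0. ]
```

View pics/top0.png

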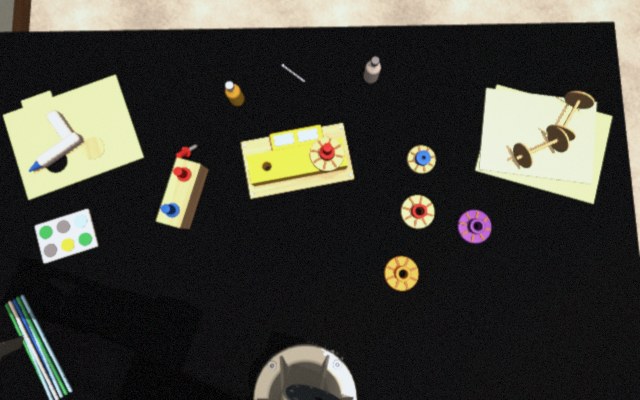

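View pics/scene0.png

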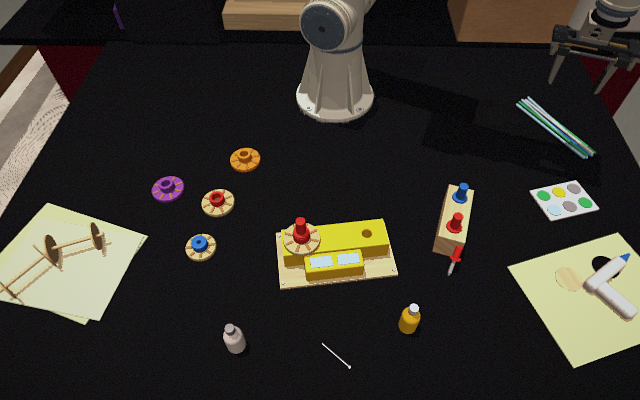

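Candidates: red-hub wheel top (419,211) / scene (217,200); orange (402,273), purple (475,226) and blue-hub (422,158) are decoys. The red pin standing in the rack is top (182,173) / scene (457,222); the small red one lying at top (185,152) is not wanted. The bare hole is at top (267,166) / scene (366,234). I'll confirm these in one crop.

```bash
python3 - <<'E'
from h import *
np.set_printoptions(precision=1,suppress=True)
T=snap('top');S=snap('scene')
a=T['frame'][130:240,150:350,::-1]; b=T['frame'][140:300,370:500,::-1]; c=S['frame'][170:290,420:490,::-1]; d=S['frame'][140:280,150:420,::-1]
def rs(x,w,h): return cv2.resize(x,(w,h),interpolation=cv2.INTER_CUBIC)
cv2.imwrite('pics/crop.png',np.vstack([np.hstack([rs(a,500,275),rs(b,300,275)]),np.hstack([rs(c,180,300),rs(d,540,300),np.zeros((300,80,3),np.uint8)])]))
def blob(s,p,r,f):
    x0,y0=p[0]-r,p[1]-r
    h=cv2.cvtColor(s['frame'][y0:p[1]+r,x0:p[0]+r],cv2.COLOR_RGB2HSV).astype(int)
    m=f(h).astype(np.uint8); n,l,st,ce=cv2.connectedComponentsWithStats(m)
    k=1+np.argmax(st[1:,4]); return ce[k]+[x0,y0],st[k,4]
dark=lambda h:(h[...,2]<120)
red=lambda h:((h[...,0]<8)|(h[...,0]>172))&(h[...,1]>150)&(h[...,2]>70)
for n,p,s,f,z,r in [('hole',(267,166),T,dark,57,7),('hole',(366,234),S,dark,57,8),('wheel',(419,211),T,red,25,12),('wheel',(217,200),S,red,25,14),('pin',(182,173),T,red,93,11),('pin',(457,222),S,red,93,14)]:
    q,ar=blob(s,p,r,f); print(n,q,ar,atz(s,q,z))
for n,pt,ps in [('other cap',(326,150),(301,230)),('blue',(170,210),(461,191))]:
    print(n,atz(T,pt,120 if n[0]=='o' else 93),atz(S,ps,120 if n[0]=='o' else 93))
E
```

```text
hole [266.6 166.1] 44 [558.7  85.7  57. ]
hole [362.2 232.8] 4 [558.2  76.3  57. ]
wheel [418.7 210.5] 144 [ 446.3 -289.3   25. ]
wheel [216.6 198.8] 175 [ 449.1 -288.5   25. ]
pin [182.1 173.3] 183 [537.3 279.4  93. ]
pin [454.8 223.1] 233 [548.  279.7  93. ]
other cap [581.  -59.1 120. ] [598.2 -59.3 120. ]
blue [451.2 305.4  93. ] [455.  307.8  93. ]
```

View pics/crop.png

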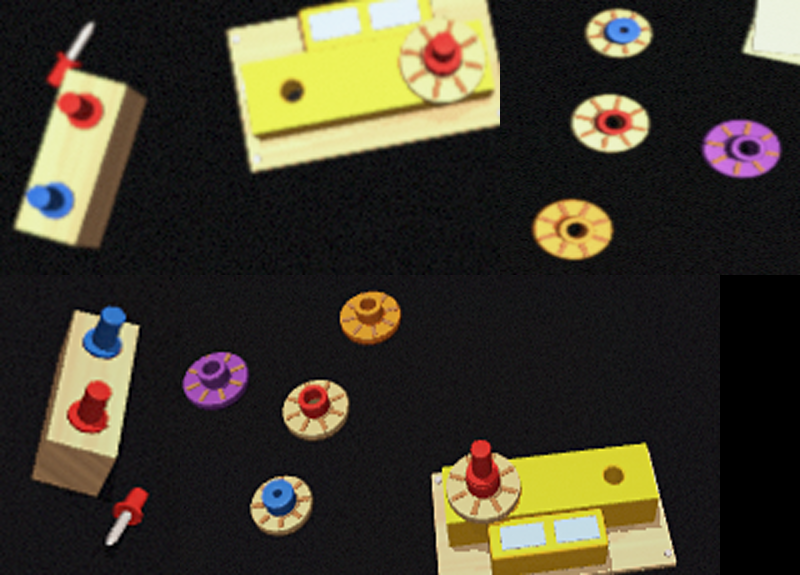

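Confirmed: the red-hubbed wheel, the standing red pin in the rack (the lying one is smaller) and the bare hole left of the fitted wheel match the description. Next I'll set up the move arithmetic.

```bash
cat >> h.py <<'E'
from scipy.spatial.transform import Rotation as Ro
def tool():
    s=telemetry.state(); w=s['tool_rot']; return np.array(s['tool_pos']),Ro.from_quat([w[1],w[2],w[3],w[0]]).as_matrix(),s
def go(target):
    p,R,s=tool(); d=R.T@(np.array(target)-p)/25; n=int(np.ceil(np.abs(d).max()))
    print('at',p.round(1),'t',s['time_s'],'total',d.round(3),'rows',n,'each',(d/max(n,1)).round(3))
E
python3 - <<'E'
from h import *
p,R,s=tool(); print(R.round(3),robot.pinch_z)
go([545,190,300]); go([447,-289,214])
E
```

```text
[[-0.943  0.331 -0.   ]
 [ 0.331  0.943 -0.   ]
 [ 0.    -0.    -1.   ]] 18.700000000000003
at [207.1 589.7 214.6] t 0.6 total [-18.05  -10.604  -3.417] rows 19 each [-0.95  -0.558 -0.18 ]
at [207.1 589.7 214.6] t 0.6 total [-2.0702e+01 -2.9980e+01  2.4000e-02] rows 30 each [-0.69  -0.999  0.001]
```

>>> apply_moves --deltas '[{"delta_pos":[-0.95,-0.56,-0.18],"rot":[0,0,0],"fingers":1},{"delta_pos":[-0.95,-0.56,-0.18],"rot":[0,0,0],"fingers":1},{"delta_pos":[-0.95,-0.56,-0.18],"rot":[0,0,0],"fingers":1},{"delta_pos":[-0.95,-0.56,-0.18],"rot":[0,0,0],"fingers":1},{"delta_pos":[-0.95,-0.56,-0.18],"rot":[0,0,0],"fingers":1},{"delta_pos":[-0.95,-0.56,-0.18],"rot":[0,0,0],"fingers":1},{"delta_pos":[-0.95,-0.56,-0.18],"rot":[0,0,0],"fingers":1},{"delta_pos":[-0.95,-0.56,-0.18],"rot":[0,0,0],"fingers":1},{"delta_pos":[-0.95,-0.56,-0.18],"rot":[0,0,0],"fingers":1},{"delta_pos":[-0.95,-0.56,-0.18],"rot":[0,0,0],"fingers":1}]'

```text
time_s: 1.6
tool_pos: [385.5, 378.0, 259.9]
tool_rot: [0.0, 0.168, 0.986, 0.0]
contact_force: [-0.6, 0.1, -1.0]
finger_gap: 92.0
finger_force: 0.0
```

>>> apply_moves --deltas '[{"delta_pos":[-0.95,-0.56,-0.18],"rot":[0,0,0],"fingers":1},{"delta_pos":[-0.95,-0.56,-0.18],"rot":[0,0,0],"fingers":1},{"delta_pos":[-0.95,-0.56,-0.18],"rot":[0,0,0],"fingers":1},{"delta_pos":[-0.95,-0.56,-0.18],"rot":[0,0,0],"fingers":1},{"delta_pos":[-0.95,-0.56,-0.18],"rot":[0,0,0],"fingers":1},{"delta_pos":[-0.95,-0.56,-0.18],"rot":[0,0,0],"fingers":1},{"delta_pos":[-0.95,-0.56,-0.18],"rot":[0,0,0],"fingers":1},{"delta_pos":[-0.95,-0.56,-0.18],"rot":[0,0,0],"fingers":1},{"delta_pos":[-0.95,-0.56,-0.18],"rot":[0,0,0],"fingers":1},{"delta_pos":[0,0,0],"rot":[0,0,0],"fingers":1},{"delta_pos":[0,0,0],"rot":[0,0,0],"fingers":1}]'

```text
schema error: expected 1 to 10 rows
```

>>> apply_moves --deltas '[{"delta_pos":[-0.95,-0.56,-0.18],"rot":[0,0,0],"fingers":1},{"delta_pos":[-0.95,-0.56,-0.18],"rot":[0,0,0],"fingers":1},{"delta_pos":[-0.95,-0.56,-0.18],"rot":[0,0,0],"fingers":1},{"delta_pos":[-0.95,-0.56,-0.18],"rot":[0,0,0],"fingers":1},{"delta_pos":[-0.95,-0.56,-0.18],"rot":[0,0,0],"fingers":1},{"delta_pos":[-0.95,-0.56,-0.18],"rot":[0,0,0],"fingers":1},{"delta_pos":[-0.95,-0.56,-0.18],"rot":[0,0,0],"fingers":1},{"delta_pos":[-0.95,-0.56,-0.18],"rot":[0,0,0],"fingers":1},{"delta_pos":[-0.95,-0.56,-0.18],"rot":[0,0,0],"fingers":1},{"delta_pos":[0,0,0],"rot":[0,0,0],"fingers":1}]'

```text
time_s: 2.6
tool_pos: [546.7, 187.2, 300.7]
tool_rot: [0.001, 0.169, 0.986, -0.0]
contact_force: [0.6, -0.2, 0.0]
finger_gap: 91.7
finger_force: 0.0
```

```bash
python3 - <<'E'
from h import *
s=snap('wrist','w1.png')
print(-np.array(s['R']).T@s['t'])
for n,X in dict(hole=[558,84,60],pin=[541,280,113]).items(): print(n,proj(s,X))
go([447,-289,214])
E
```

```text
[484.02401779 208.30349233 471.1270057 ]
hole [245.58451794 207.58193892]
pin [398.84654609 146.81123897]
at [545.5 188.3 300.2] t 2.65 total [ -2.654 -19.312   3.443] rows 20 each [-0.133 -0.966  0.172]
```

View pics/w1.png

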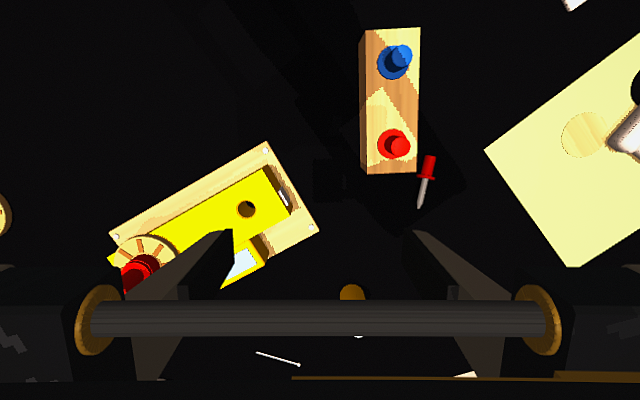

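Wrist view: bare hole at (247,209), red pin at (398,144), both within about 2 px of the prediction. On to the wheel.

```bash
python3 - <<'E'
from h import *
s=snap('wrist'); f=cv2.cvtColor(s['frame'],cv2.COLOR_RGB2HSV).astype(int)
c=f[195:222,232:262]; m=(c[...,2]<170).astype(np.uint8); n,l,st,ce=cv2.connectedComponentsWithStats(m)
for k in range(1,n):
    if st[k,4]>20: q=ce[k]+[232,195]; bb=st[k]; qb=np.array([232+bb[0]+bb[2]/2-.5,195+bb[1]+bb[3]/2-.5]); print(bb,q,atz(s,q,60),atz(s,qb,60))
E
```

```text
[  5   7  18  17 232] [245.65086207 210.23275862] [559.68428959  84.1310855   60.        ] [559.33306185  84.06765297  60.        ]
```

>>> apply_moves --deltas '[{"delta_pos":[-0.13,-0.97,0.15],"rot":[0,0,0],"fingers":1},{"delta_pos":[-0.13,-0.97,0.15],"rot":[0,0,0],"fingers":1},{"delta_pos":[-0.13,-0.97,0.15],"rot":[0,0,0],"fingers":1},{"delta_pos":[-0.13,-0.97,0.15],"rot":[0,0,0],"fingers":1},{"delta_pos":[-0.13,-0.97,0.15],"rot":[0,0,0],"fingers":1},{"delta_pos":[-0.13,-0.97,0.15],"rot":[0,0,0],"fingers":1},{"delta_pos":[-0.13,-0.97,0.15],"rot":[0,0,0],"fingers":1},{"delta_pos":[-0.13,-0.97,0.15],"rot":[0,0,0],"fingers":1},{"delta_pos":[-0.13,-0.97,0.15],"rot":[0,0,0],"fingers":1},{"delta_pos":[-0.13,-0.97,0.15],"rot":[0,0,0],"fingers":1}]'

```text
time_s: 3.7
tool_pos: [494.3, -50.1, 262.3]
tool_rot: [-0.0, 0.167, 0.986, 0.0]
contact_force: [0.1, -0.6, -0.2]
finger_gap: 91.6
finger_force: 0.0
```

>>> apply_moves --deltas '[{"delta_pos":[-0.13,-0.97,0.15],"rot":[0,0,0],"fingers":1},{"delta_pos":[-0.13,-0.97,0.15],"rot":[0,0,0],"fingers":1},{"delta_pos":[-0.13,-0.97,0.15],"rot":[0,0,0],"fingers":1},{"delta_pos":[-0.13,-0.97,0.15],"rot":[0,0,0],"fingers":1},{"delta_pos":[-0.13,-0.97,0.15],"rot":[0,0,0],"fingers":1},{"delta_pos":[-0.13,-0.97,0.15],"rot":[0,0,0],"fingers":1},{"delta_pos":[-0.13,-0.97,0.15],"rot":[0,0,0],"fingers":1},{"delta_pos":[-0.13,-0.97,0.15],"rot":[0,0,0],"fingers":1},{"delta_pos":[-0.13,-0.97,0.15],"rot":[0,0,0],"fingers":1},{"delta_pos":[-0.13,-0.97,0.15],"rot":[0,0,0],"fingers":1}]'

```text
time_s: 4.7
tool_pos: [445.2, -289.6, 224.8]
tool_rot: [-0.0, 0.168, 0.986, 0.0]
contact_force: [-0.3, 0.2, 0.6]
finger_gap: 91.9
finger_force: 0.0
```

```bash
python3 - <<'E'
from h import *
p,R,s=tool();print(p)
s=snap('wrist','w2.png')
print(proj(s,[447,-289,32]))
go([447,-289,150])
E
```

```text
[ 445.21008252 -289.55309607  224.79038225]
[319.52594343 181.23436837]
at [ 444.6 -292.3  224.3] t 4.75 total [-0.046  0.161  2.972] rows 3 each [-0.015  0.054  0.991]
```

View pics/w2.png

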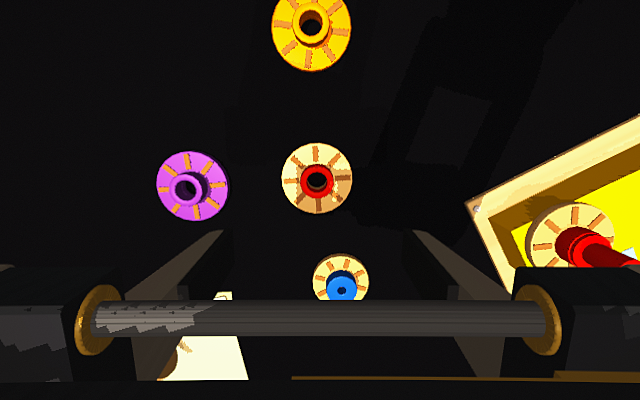

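Red-hubbed wheel at (317,180), about 2 px from prediction; the tool is straight above it. Descend and grip.

>>> apply_moves --deltas '[{"delta_pos":[-0.05,0,1],"rot":[0,0,0],"fingers":1},{"delta_pos":[0,0,1],"rot":[0,0,0],"fingers":1},{"delta_pos":[0,0,1],"rot":[0,0,0],"fingers":1},{"delta_pos":[0,0,1],"rot":[0,0,0],"fingers":1},{"delta_pos":[0,0,1],"rot":[0,0,0],"fingers":1},{"delta_pos":[0,0,1],"rot":[0,0,0],"fingers":1},{"delta_pos":[0,0,1],"rot":[0,0,0],"fingers":1},{"delta_pos":[0,0,0.9],"rot":[0,0,0],"fingers":1},{"delta_pos":[0,0,0],"rot":[0,0,0],"fingers":1}]'

```text
time_s: 5.65
tool_pos: [444.9, -287.9, 25.2]
tool_rot: [-0.002, 0.168, 0.986, 0.001]
contact_force: [0.8, -0.1, -0.3]
finger_gap: 92.0
finger_force: 0.0
```

```bash
python3 - <<'E'
from h import *
s=snap('wrist','w3.png'); f=cv2.cvtColor(s['frame'],cv2.COLOR_RGB2HSV).astype(int)
m=((f[...,0]<8)|(f[...,0]>172))&(f[...,1]>150)&(f[...,2]>70)
m[:,430:]=0; m[:,:200]=0
n,l,st,ce=cv2.connectedComponentsWithStats(m.astype(np.uint8)); k=1+np.argmax(st[1:,4]); print(st[k],ce[k],atz(s,ce[k],30)); go([447,-292,14.5])
E
```

```text
[ 278  210   70   74 3269] [312.9223004  247.88039156] [ 444.72992703 -291.59395395   30.        ]
at [ 445.8 -288.7   26.7] t 5.7 total [-0.09  -0.108  0.488] rows 1 each [-0.09  -0.108  0.488]
```

>>> apply_moves --deltas '[{"delta_pos":[0,-0.12,0.52],"rot":[0,0,0],"fingers":1},{"delta_pos":[0,0,0],"rot":[0,0,0],"fingers":-1},{"delta_pos":[0,0,0],"rot":[0,0,0],"fingers":-1},{"delta_pos":[0,0,0],"rot":[0,0,0],"fingers":-1},{"delta_pos":[0,0,0],"rot":[0,0,0],"fingers":-1},{"delta_pos":[0,0,0],"rot":[0,0,0],"fingers":-1},{"delta_pos":[0,0,0],"rot":[0,0,0],"fingers":-1}]' --newtons 20

```text
time_s: 6.4
tool_pos: [445.6, -293.3, 14.8]
tool_rot: [0.0, 0.168, 0.986, -0.0]
contact_force: [-1.3, -0.4, -0.9]
finger_gap: 45.8
finger_force: 0.0
```

>>> apply_moves --deltas '[{"delta_pos":[0,0,0],"rot":[0,0,0],"fingers":-1},{"delta_pos":[0,0,0],"rot":[0,0,0],"fingers":-1},{"delta_pos":[0,0,0],"rot":[0,0,0],"fingers":-1},{"delta_pos":[0,0,-0.4],"rot":[0,0,0],"fingers":-1},{"delta_pos":[0,0,-0.8],"rot":[0,0,0],"fingers":-1},{"delta_pos":[0,0,-1],"rot":[0,0,0],"fingers":-1},{"delta_pos":[0,0,-1],"rot":[0,0,0],"fingers":-1},{"delta_pos":[0,0,-1],"rot":[0,0,0],"fingers":-1},{"delta_pos":[0,0,-1],"rot":[0,0,0],"fingers":-1},{"delta_pos":[0,0,-1],"rot":[0,0,0],"fingers":-1}]'

```text
time_s: 7.4
tool_pos: [445.3, -293.1, 171.2]
tool_rot: [0.0, 0.168, 0.986, -0.0]
contact_force: [-0.1, -0.2, -1.1]
finger_gap: 37.7
finger_force: 20.0
```

```bash
python3 - <<'E'
from h import *
s=snap('wrist','w4.png'); p,R,t=tool(); print(t['finger_gap'],t['finger_force'])
go([559,84.5,170])
cv2.imwrite('pics/w4c.png',s['frame'][120:320,180:460,::-1])
E
```

```text
37.675621282133164 19.99976009130478
at [ 447.1 -294.3  175.1] t 7.45 total [ 0.8   15.78   0.178] rows 16 each [0.05  0.986 0.011]
```

View pics/w4c.png

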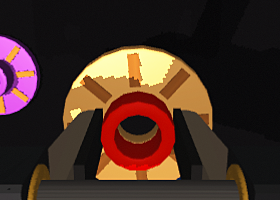

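Wheel is held level, hub ring centred near (319,250) in the full picture. Carrying it to the car; I'll measure its offset in the grip.

```bash
python3 - <<'E'
from h import *
for i in range(2):
    p,R,t=tool(); s=snap('wrist'); f=cv2.cvtColor(s['frame'],cv2.COLOR_RGB2HSV).astype(int)
    m=((f[...,0]<8)|(f[...,0]>172))&(f[...,1]>150)&(f[...,2]>70); m[:,:200]=0;m[:,430:]=0
    n,l,st,ce=cv2.connectedComponentsWithStats(m.astype(np.uint8)); k=1+np.argmax(st[1:,4])
    c=(l==k).astype(np.uint8); y,x=np.nonzero(c); hull=cv2.convexHull(np.stack([x,y],1).astype(np.int32))
    ctr=[st[k][0]+st[k][2]/2-.5,st[k][1]+st[k][3]/2-.5]
    print(st[k],p); q=atz(s,ctr,p[2]+10); print(ctr,q,'in tool',R.T@(q-p), proj(s,p+[0,0,17.5]))
E
```

```text
[ 281  211   74   80 3783] [ 447.13909887 -294.34077034  175.11070614]
[np.float64(317.5), np.float64(250.5)] [ 447.04332896 -295.43448804  185.11070614] in tool [-0.32496776 -1.07801355 -9.99688317] [319.61461214 255.90012939]
[ 281  211   74   80 3798] [ 447.18031512 -294.35529323  173.30070016]
[np.float64(317.5), np.float64(250.5)] [ 447.09729258 -295.46342977  183.30070016] in tool [-0.34513075 -1.08806781 -9.99659205] [319.63214319 255.87343898]
```

>>> apply_moves --deltas '[{"delta_pos":[0.05,0.99,0],"rot":[0,0,0],"fingers":-1},{"delta_pos":[0.05,0.99,0],"rot":[0,0,0],"fingers":-1},{"delta_pos":[0.05,0.99,0],"rot":[0,0,0],"fingers":-1},{"delta_pos":[0.05,0.99,0],"rot":[0,0,0],"fingers":-1},{"delta_pos":[0.05,0.99,0],"rot":[0,0,0],"fingers":-1},{"delta_pos":[0.05,0.99,0],"rot":[0,0,0],"fingers":-1},{"delta_pos":[0.05,0.99,0],"rot":[0,0,0],"fingers":-1},{"delta_pos":[0.05,0.99,0],"rot":[0,0,0],"fingers":-1},{"delta_pos":[0.05,0.99,0],"rot":[0,0,0],"fingers":-1},{"delta_pos":[0.05,0.99,0],"rot":[0,0,0],"fingers":-1}]'

```text
time_s: 8.55
tool_pos: [515.0, -54.5, 168.3]
tool_rot: [-0.001, 0.168, 0.986, -0.0]
contact_force: [-0.6, -0.2, -1.0]
finger_gap: 38.0
finger_force: 20.0
```

>>> apply_moves --deltas '[{"delta_pos":[0.05,0.98,0],"rot":[0,0,0],"fingers":-1},{"delta_pos":[0.05,0.98,0],"rot":[0,0,0],"fingers":-1},{"delta_pos":[0.05,0.98,0],"rot":[0,0,0],"fingers":-1},{"delta_pos":[0.05,0.98,0],"rot":[0,0,0],"fingers":-1},{"delta_pos":[0.05,0.98,0],"rot":[0,0,0],"fingers":-1},{"delta_pos":[0.05,0.98,0],"rot":[0,0,0],"fingers":-1},{"delta_pos":[0,0,0],"rot":[0,0,0],"fingers":-1},{"delta_pos":[0,0,0],"rot":[0,0,0],"fingers":-1},{"delta_pos":[0,0,0],"rot":[0,0,0],"fingers":-1}]'

```text
time_s: 9.45
tool_pos: [556.6, 84.9, 168.9]
tool_rot: [-0.001, 0.168, 0.986, -0.0]
contact_force: [-0.7, -0.1, -0.2]
finger_gap: 38.1
finger_force: 20.0
```

```bash
python3 - <<'E'
from h import *
P=[]
for i in range(4): p,R,t=tool(); P.append(p); snap('wrist')
print(np.array(P)); p=np.mean(P,0); print(p, R.T@(np.array([559,84.5,74.5])-p)/25)
E
```

```text
[[556.59894043  84.88441171 168.85198388]
 [556.75984435  84.75184002 169.07533831]
 [556.93878412  84.7207039  169.27354792]
 [557.09994788  84.82726281 169.43253232]]
[556.8493792   84.79605461 169.15835061] [-0.0860543   0.0184012   3.78630716]
```

>>> apply_moves --deltas '[{"delta_pos":[-0.08,0.02,0.8],"rot":[0,0,0],"fingers":-1},{"delta_pos":[0,0,1],"rot":[0,0,0],"fingers":-1},{"delta_pos":[0,0,0.9],"rot":[0,0,0],"fingers":-1},{"delta_pos":[0,0,0.6],"rot":[0,0,0],"fingers":-1},{"delta_pos":[0,0,0.3],"rot":[0,0,0],"fingers":-1},{"delta_pos":[0,0,0.1],"rot":[0,0,0],"fingers":-1},{"delta_pos":[0,0,0.06],"rot":[0,0,0],"fingers":-1},{"delta_pos":[0,0,0.04],"rot":[0,0,0],"fingers":-1},{"delta_pos":[0,0,0],"rot":[0,0,0],"fingers":-1},{"delta_pos":[0,0,0],"rot":[0,0,0],"fingers":-1}]'

```text
time_s: 10.65
tool_pos: [559.7, 85.5, 75.1]
tool_rot: [0.0, 0.168, 0.986, 0.0]
contact_force: [0.4, -1.7, -0.6]
finger_gap: 38.1
finger_force: 20.0
```

```bash
python3 - <<'E'
from h import *
p,R,t=tool(); print(p,t['contact_force'],t['finger_force'])
E
```

```text
[559.74444132  85.47321111  75.09811776] [ 0.40783093 -1.70523448 -0.56015895] 19.999618115834892
```

>>> apply_moves --deltas '[{"delta_pos":[0,0,0],"rot":[0,0,0],"fingers":0.2},{"delta_pos":[0,0,0],"rot":[0,0,0],"fingers":0.4},{"delta_pos":[0,0,0],"rot":[0,0,0],"fingers":0.6},{"delta_pos":[0,0,-0.3],"rot":[0,0,0],"fingers":0.6},{"delta_pos":[0,0,-0.7],"rot":[0,0,0],"fingers":0.6},{"delta_pos":[0,0,-1],"rot":[0,0,0],"fingers":0.6},{"delta_pos":[0,0,-1],"rot":[0,0,0],"fingers":0.6},{"delta_pos":[0,0,-1],"rot":[0,0,0],"fingers":0.6},{"delta_pos":[0,0,-1],"rot":[0,0,0],"fingers":0.6},{"delta_pos":[0,0,0],"rot":[0,0,0],"fingers":0.6}]'

```text
time_s: 11.65
tool_pos: [561.5, 85.8, 203.6]
tool_rot: [0.003, 0.168, 0.986, 0.001]
contact_force: [-0.1, 0.0, -0.6]
finger_gap: 73.4
finger_force: 0.0
```

```bash
python3 - <<'E'
from h import *
s=snap('wrist','w5.png'); f=cv2.cvtColor(s['frame'],cv2.COLOR_RGB2HSV).astype(int)
q0=proj(s,[559,84.5,92]).astype(int); print('pred hub top',proj(s,[559,84.5,92]))
m=((f[...,0]<8)|(f[...,0]>172))&(f[...,1]>150)&(f[...,2]>70); m2=np.zeros_like(m); m2[q0[1]-45:q0[1]+45,q0[0]-45:q0[0]+45]=1; m&=m2
n,l,st,ce=cv2.connectedComponentsWithStats(m.astype(np.uint8)); k=1+np.argmax(st[1:,4]); print(st[k],ce[k],atz(s,ce[k],88))
c=s['frame'][max(0,q0[1]-75):q0[1]+75,q0[0]-100:q0[0]+100,::-1]; cv2.imwrite('pics/w5c.png',cv2.resize(c,None,fx=3,fy=3))
go([541,280,200])
E
```

```text
pred hub top [316.13418302 193.60747942]
[ 295  171   43   45 1053] [316.10351377 193.26210826] [559.56022944  84.26571038  88.        ]
at [560.5  85.6 201.6] t 11.7 total [3.315 7.078 0.066] rows 8 each [0.414 0.885 0.008]
```

View pics/w5c.png

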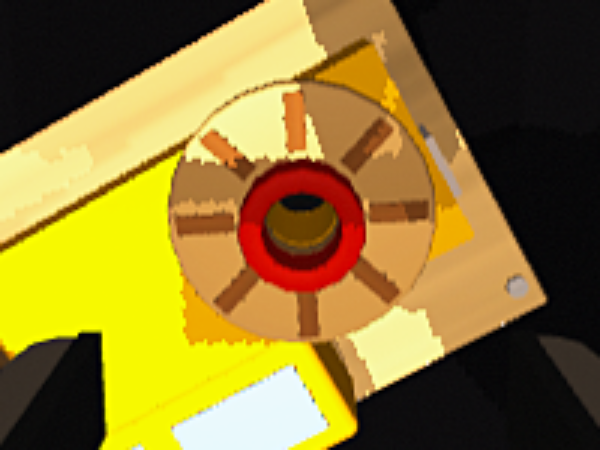

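The wheel lies flat; the hub ring at (316,193) matches the prediction and the car's bore shows concentric through it. On to the pin.

>>> apply_moves --deltas '[{"delta_pos":[0.41,0.88,0],"rot":[0,0,0],"fingers":0.6},{"delta_pos":[0.41,0.88,0],"rot":[0,0,0],"fingers":0.6},{"delta_pos":[0.41,0.88,0],"rot":[0,0,0],"fingers":0.6},{"delta_pos":[0.41,0.88,0],"rot":[0,0,0],"fingers":0.6},{"delta_pos":[0.41,0.88,0],"rot":[0,0,0],"fingers":0.6},{"delta_pos":[0.41,0.88,0],"rot":[0,0,0],"fingers":0.6},{"delta_pos":[0.41,0.88,0],"rot":[0,0,0],"fingers":0.6},{"delta_pos":[0.41,0.88,0],"rot":[0,0,0],"fingers":0.6},{"delta_pos":[0,0,0],"rot":[0,0,0],"fingers":0.6},{"delta_pos":[0,0,0],"rot":[0,0,0],"fingers":0.6}]'

```text
time_s: 12.7
tool_pos: [539.7, 278.4, 198.5]
tool_rot: [-0.001, 0.167, 0.986, -0.001]
contact_force: [-0.6, -0.4, 0.5]
finger_gap: 73.5
finger_force: 0.0
```

```bash
python3 - <<'E'
from h import *
s=snap('wrist','w6.png'); p,R,t=tool(); print(p)
f=cv2.cvtColor(s['frame'],cv2.COLOR_RGB2HSV).astype(int)
m=((f[...,0]<8)|(f[...,0]>172))&(f[...,1]>150)&(f[...,2]>70)
n,l,st,ce=cv2.connectedComponentsWithStats(m.astype(np.uint8))
for k in range(1,n):
    if st[k,4]>150: print(st[k],ce[k],atz(s,ce[k],90))
print(proj(s,[541,280,113]),proj(s,[541,280,70]))
cv2.imwrite('pics/w6c.png',s['frame'][:,:,::-1])
E
```

```text
[539.90770191 277.90849092 198.73325643]
[ 304  174   39   44 1216] [323.06003289 194.63733553] [538.50196671 282.48890617  90.        ]
[366 199  23  32 418] [379.24880383 214.79904306] [571.81483556 322.95159625  90.        ]
[321.53727246 204.89315272] [321.09501023 193.21604235]
```

View pics/w6c.png

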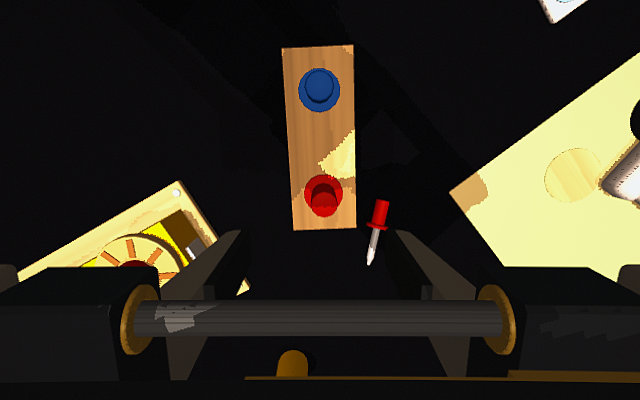

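Red pin's collar is at (323,194), 2 px right of prediction; the blue pin at (319,88) is well clear. Descend and grip.

>>> apply_moves --deltas '[{"delta_pos":[-0.02,0.12,0.9],"rot":[0,0,0],"fingers":0.6},{"delta_pos":[0,0,1],"rot":[0,0,0],"fingers":0.6},{"delta_pos":[0,0,1],"rot":[0,0,0],"fingers":0.6},{"delta_pos":[0,0,1],"rot":[0,0,0],"fingers":0.6},{"delta_pos":[0,0,0.7],"rot":[0,0,0],"fingers":0.6},{"delta_pos":[0,0,0.25],"rot":[0,0,0],"fingers":0.6},{"delta_pos":[0,0,0],"rot":[0,0,0],"fingers":0.6},{"delta_pos":[0,0,0],"rot":[0,0,0],"fingers":-1},{"delta_pos":[0,0,0],"rot":[0,0,0],"fingers":-1},{"delta_pos":[0,0,0],"rot":[0,0,0],"fingers":-1}]' --newtons 25

```text
time_s: 13.75
tool_pos: [542.4, 281.6, 79.3]
tool_rot: [0.001, 0.168, 0.986, 0.0]
contact_force: [-0.0, -0.5, -0.0]
finger_gap: 51.6
finger_force: 0.0
```

>>> apply_moves --deltas '[{"delta_pos":[0,0,0],"rot":[0,0,0],"fingers":-1},{"delta_pos":[0,0,0],"rot":[0,0,0],"fingers":-1},{"delta_pos":[0,0,0],"rot":[0,0,0],"fingers":-1},{"delta_pos":[0,0,0],"rot":[0,0,0],"fingers":-1},{"delta_pos":[0,0,0],"rot":[0,0,0],"fingers":-1},{"delta_pos":[0,0,0],"rot":[0,0,0],"fingers":-1}]'

```text
time_s: 14.35
tool_pos: [541.9, 281.4, 78.4]
tool_rot: [0.0, 0.168, 0.986, 0.0]
contact_force: [0.1, 0.5, 1.4]
finger_gap: 21.6
finger_force: 25.0
```

>>> apply_moves --deltas '[{"delta_pos":[0,0,-0.3],"rot":[0,0,0],"fingers":-1},{"delta_pos":[0,0,-0.7],"rot":[0,0,0],"fingers":-1},{"delta_pos":[0,0,-1],"rot":[0,0,0],"fingers":-1},{"delta_pos":[0,0,-1],"rot":[0,0,0],"fingers":-1},{"delta_pos":[0,0,-1],"rot":[0,0,0],"fingers":-1},{"delta_pos":[0,0,-0.8],"rot":[0,0,0],"fingers":-1},{"delta_pos":[0,0,0],"rot":[0,0,0],"fingers":-1}]'

```text
time_s: 15.05
tool_pos: [543.4, 282.0, 201.6]
tool_rot: [0.002, 0.168, 0.986, 0.001]
contact_force: [0.2, -0.2, -0.8]
finger_gap: 21.3
finger_force: 25.0
```

```bash
python3 - <<'E'
from h import *
for i in range(3):
    s=snap('wrist','w7.png'); go([559.3,84.5,198.4])
t=tool()[2]; print(t['finger_gap'],t['contact_force'])
S=snap('scene'); p,R,_=tool(); q=proj(S,p).astype(int)
a=S['frame'][q[1]-70:q[1]+80,q[0]-80:q[0]+80,::-1]; b=s['frame'][130:330,210:430,::-1]
cv2.imwrite('pics/w7c.png',np.hstack([cv2.resize(a,(400,375)),cv2.resize(b,(400,375))]))
E
```

```text
at [542.5 281.6 199.6] t 15.1 total [-3.248 -7.215  0.04 ] rows 8 each [-0.406 -0.902  0.005]
at [541.7 281.2 198.2] t 15.15 total [-3.271 -7.19  -0.008] rows 8 each [-0.409 -0.899 -0.001]
at [541.3 281.  197.4] t 15.2 total [-3.285 -7.176 -0.037] rows 8 each [-0.411 -0.897 -0.005]
21.405375804696543 [ 0.11055145  0.18910897 -0.81755669]
```

View pics/w7c.png

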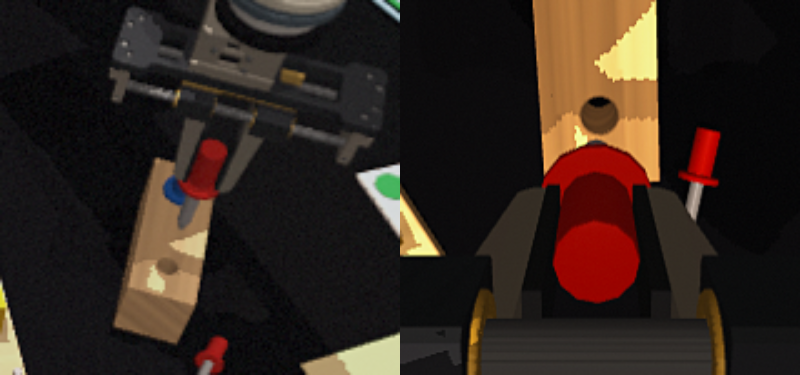

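Pin is out of the rack and held upright; blue pin still in place. Move over the wheel.

>>> apply_moves --deltas '[{"delta_pos":[-0.41,-0.9,0],"rot":[0,0,0],"fingers":-1},{"delta_pos":[-0.41,-0.9,0],"rot":[0,0,0],"fingers":-1},{"delta_pos":[-0.41,-0.9,0],"rot":[0,0,0],"fingers":-1},{"delta_pos":[-0.41,-0.9,0],"rot":[0,0,0],"fingers":-1},{"delta_pos":[-0.41,-0.9,0],"rot":[0,0,0],"fingers":-1},{"delta_pos":[-0.41,-0.9,0],"rot":[0,0,0],"fingers":-1},{"delta_pos":[-0.41,-0.9,0],"rot":[0,0,0],"fingers":-1},{"delta_pos":[-0.41,-0.9,0],"rot":[0,0,0],"fingers":-1},{"delta_pos":[0,0,0],"rot":[0,0,0],"fingers":-1},{"delta_pos":[0,0,0],"rot":[0,0,0],"fingers":-1}]'

```text
time_s: 16.25
tool_pos: [559.0, 84.1, 197.3]
tool_rot: [-0.001, 0.169, 0.986, -0.0]
contact_force: [-0.5, -0.6, -1.0]
finger_gap: 21.1
finger_force: 25.0
```

```bash
python3 - <<'E'
from h import *
for i in range(4):
    s=snap('wrist','w8.png'); p,R,t=tool(); print(p)
def ring(c,r): return np.array([proj(s,p+R@np.array([r*np.cos(a)+c[0],r*np.sin(a)+c[1],c[2]])) for a in np.linspace(0,6.28,60)])
col=ring([0,0,5.4],18); top=ring([0,0,-34.6],11)
print('pred collar x',col[:,0].min(),col[:,0].max(),'top row',col[:,1].min(),'cap x',top[:,0].min(),top[:,0].max(),'bottom row',top[:,1].max())
f=cv2.cvtColor(s['frame'],cv2.COLOR_RGB2HSV).astype(int)
m=((f[...,0]<8)|(f[...,0]>172))&(f[...,1]>150)&(f[...,2]>60); m[:,:240]=0;m[:,400:]=0
n,l,st,ce=cv2.connectedComponentsWithStats(m.astype(np.uint8)); k=1+np.argmax(st[1:,4]); print(st[k],'maxx',st[k][0]+st[k][2],'bottom',st[k][1]+st[k][3])
for r in range(st[k][1],st[k][1]+st[k][3],12): x=np.nonzero(l[r]==k)[0]; print(r,x.min(),x.max())
go([559.5,84.4,198])
E
```

```text
[559.09739573  84.61626989 197.45723109]
[559.17145699  84.93491825 197.66432212]
[559.27904881  85.08666077 197.83845755]
[559.35798628  85.13562098 197.99873605]
pred collar x 287.529147997566 351.53620344949894 top row 208.6789703958389 cap x 295.28034411592466 344.71757261776486 bottom row 293.7641795761636
[ 288  175   60  117 4338] maxx 348 bottom 292
175 318 320
187 300 337
199 297 339
211 300 336
223 289 345
235 298 337
247 297 338
259 296 340
271 294 340
283 301 335
at [559.4  85.1 198. ] t 16.45 total [-0.015 -0.026 -0.   ] rows 1 each [-0.015 -0.026 -0.   ]
```

Pin is centred and upright within about 2 px. Insert with force checks.

>>> apply_moves --deltas '[{"delta_pos":[0,0,0.6],"rot":[0,0,0],"fingers":-1},{"delta_pos":[0,0,0.5],"rot":[0,0,0],"fingers":-1},{"delta_pos":[0,0,0.3],"rot":[0,0,0],"fingers":-1},{"delta_pos":[0,0,0.3],"rot":[0,0,0],"fingers":-1},{"delta_pos":[0,0,0.3],"rot":[0,0,0],"fingers":-1},{"delta_pos":[0,0,0],"rot":[0,0,0],"fingers":-1}]'

```text
time_s: 17.05
tool_pos: [559.0, 84.3, 147.3]
tool_rot: [-0.001, 0.168, 0.986, -0.0]
contact_force: [-0.4, 0.5, -0.7]
finger_gap: 21.4
finger_force: 25.0
```

>>> apply_moves --deltas '[{"delta_pos":[0,0,0.3],"rot":[0,0,0],"fingers":-1},{"delta_pos":[0,0,0.3],"rot":[0,0,0],"fingers":-1},{"delta_pos":[0,0,0.3],"rot":[0,0,0],"fingers":-1},{"delta_pos":[0,0,0.3],"rot":[0,0,0],"fingers":-1},{"delta_pos":[0,0,0],"rot":[0,0,0],"fingers":-1}]'

```text
time_s: 17.55
tool_pos: [558.8, 84.2, 117.1]
tool_rot: [-0.001, 0.168, 0.986, -0.0]
contact_force: [-0.8, -0.6, -1.7]
finger_gap: 21.3
finger_force: 25.0
```

>>> apply_moves --deltas '[{"delta_pos":[0,0,0.3],"rot":[0,0,0],"fingers":-1},{"delta_pos":[0,0,0.2],"rot":[0,0,0],"fingers":-1},{"delta_pos":[0,0,0.08],"rot":[0,0,0],"fingers":-1},{"delta_pos":[0,0,0.04],"rot":[0,0,0],"fingers":-1},{"delta_pos":[0,0,0],"rot":[0,0,0],"fingers":-1},{"delta_pos":[0,0,0],"rot":[0,0,0],"fingers":-1}]'

```text
time_s: 18.15
tool_pos: [559.7, 84.4, 103.0]
tool_rot: [0.0, 0.168, 0.986, 0.0]
contact_force: [-0.1, 0.7, 0.1]
finger_gap: 21.6
finger_force: 25.0
```

>>> apply_moves --deltas '[{"delta_pos":[0,0,0],"rot":[0,0,0],"fingers":-0.2},{"delta_pos":[0,0,0],"rot":[0,0,0],"fingers":0.2},{"delta_pos":[0,0,0],"rot":[0,0,0],"fingers":0.6},{"delta_pos":[0,0,0],"rot":[0,0,0],"fingers":0.6},{"delta_pos":[0,0,-0.5],"rot":[0,0,0],"fingers":0.6},{"delta_pos":[0,0,-1],"rot":[0,0,0],"fingers":0.6},{"delta_pos":[0,0,-1],"rot":[0,0,0],"fingers":0.6},{"delta_pos":[0,0,-1],"rot":[0,0,0],"fingers":0.6},{"delta_pos":[0,0,-1],"rot":[0,0,0],"fingers":0.6},{"delta_pos":[0,0,0],"rot":[0,0,0],"fingers":0.6}]'

```text
time_s: 19.15
tool_pos: [561.7, 84.6, 219.8]
tool_rot: [0.003, 0.168, 0.986, 0.001]
contact_force: [0.7, 0.0, 0.0]
finger_gap: 73.6
finger_force: 0.0
```

```bash
python3 - <<'E'
from h import *
s=snap('wrist');S=snap('scene')
print(proj(s,[559.5,84.4,135]),proj(s,[559.5,84.4,94]),proj(S,[559.5,84.4,137]),proj(S,[559.5,84.4,92]))
a=S['frame'][170:290,270:480,::-1]; b=s['frame'][100:310,200:440,::-1]
cv2.imwrite('pics/fin.png',np.hstack([cv2.resize(a,(450,257*1)),cv2.resize(b,(294,257))]))
E
```

```text
[317.38542937 201.09803446] [317.29595575 190.03619707] [368.72121853 212.83319373] [367.02780013 224.69518795]
```

View pics/fin.png

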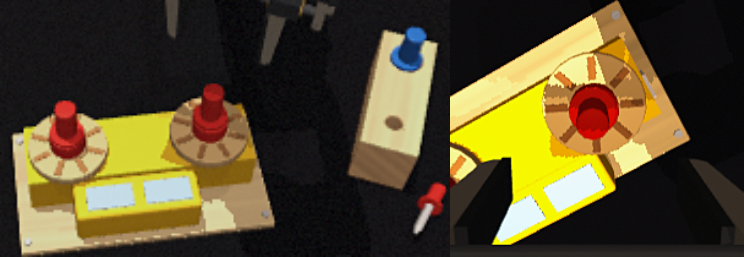

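The pin sits upright with its collar on the hub, looking just like the fitted wheel. The blue pin is in the rack and the gripper is clear.

```bash
python3 -c "
from h import *
print(ticket.hand_in())"
```

```text
the job is handed in; nothing more can be done
None
```

I laid the red-hubbed wheel hub up over the bare axle hole, pushed the red-capped pin down until its collar sat on the hub, left the blue pin in the rack and handed the job in at about 19 s; no verdict came back.

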